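Shut the bean gate and clear the doser of a coffee grinder

ROBOT

A 6-joint arm with a two-finger parallel gripper is mounted at the origin on the work surface. World frame = base frame: x ahead of the robot, y to its left, z up, the work surface at z = 0. Lengths are in m, angles in rad, forces in N, time in s.
With the tool pointing down it reaches from about 0.35 to 0.85 m from the base axis. Payload 8.1 kg.
Tool frame: the origin (TCP) lies at the very end of the fingers, on their centre line; the grasp point (between the pads) lies 19 mm behind it; z points along the fingers, y is the direction in which the jaws open and shut (so a half turn about z gives the same grasp; the last joint's range is limited). The gripper opens to 93 mm and grips with 3 to 60 N. Pads are 15 mm wide; open, the fingers measure 128 mm over their backs; the gripper's body (75 mm by 188 mm) begins 65 mm behind the grasp point.
Start: joints at [-1.299, 0.13, 1.488, -0, 1.523, -0.085], TCP at [0.21, -0.562, 0.219] pointing down, gripper open.
Joint ranges: [-2.96, 2.96], [-0.89, 2.26], [0.02, 2.5], [-1.34, 4.48], [0, 2.73], [-2.66, 2.66]. Speed limits (rad/s): [2.39, 2.39, 2.79, 3.14, 3.14, 3.14].

INTERFACE

Orientations are given as a rotation vector (axis times angle).
In Python, from plant import * gives the robot as it stands.
- The arm moves only by the tool apply_moves, never from a script. Its argument "commands" is one flat list of numbers, 7 for each row, row after row: the shift along the world's x, y, z in cm, then the turn, a rotation vector about the world's x, y, z in rad, then the finger opening in cm, from 0 to 9.3. A call has 1 to 8 rows; each row shifts and turns the pose as measured when the row begins; what a row does not reach is not made up. A row lasts 1/8 s, in which the tool goes at most 62.5 mm and 10.7 degrees, less where a joint would pass 70% of its speed; a pose out of reach is approached as far as the arm can. A call with a gripper value outside its range is refused whole. The fingers move at their own pace and stop on an object; "squeeze" is the grip in N (left out, the last holds). Time passes only in rows, so rows that do not move let the fingers close. It gives the time, the measured TCP pose, the force and the opening at its end, in the units of the state.
- read_state(): the state, without advancing time (a new reading comes with each control period).
- read_camera(name): name is "side" or "top"; returns (picture, depth): 420x560x3 uint8, blue, green, red; 420x560 float32, m along the optical axis (not along the pixel's ray), 0 where there is no reading.
- camera_model(name): a dict with "intrinsics" (3x3 intrinsics, pixels), "dist_coeffs" ([k1, k2, p1, p2, k3] as OpenCV has them; the pictures are not rectified), "R" (3x3) and "t" (3): a world point X has camera coordinates R X + t. Camera axes: x right, y down, z forward; pixel columns grow to the right and rows downward; lengths in m; the calibration is good to about 2 mm. A picture is of the moment at which its call begins. camera_model takes no time and is no camera call.
- close_job(): hands the job in, once; it reports no verdict.
Trained networks look in the newest picture that a camera, given by its name, has taken for a name from the list of things; names that differ only in an ending like _2 or _b are one class to them, and where a whole thing is asked for, a point or a joint stands for the part that bears it (a point fixed in the world has none). Each returns a list of dicts, best first, with "conf" (0 to 1); they miss things now and then, are a little off and sometimes report something else, mostly with a low value. They report only what shows in the picture. A call takes as long as a camera call.
- find_in(query, camera): "point" ([x, y, z] in m, in the coordinates of the camera as it stood for that picture, good to about 4 mm: the middle of the surface that is visible of it).
- cut_out(query, camera): "mask" (420x560 bool, what is visible of it).
- spot_point(query, camera): "point" ([x, y, z] in m, in the coordinates of the camera as it stood for that picture, good to about 4 mm: a listed point, or the origin of a listed thing).
The state is a dict: "t": time; "q": joint angles; "dq": joint speeds; "joint_torque": joint torques, N m; "tool_pos": TCP position; "orientation": TCP orientation; "force": force on the tool from outside, world axes, zero at the start; "wrist_torque": the same for the moment, N m; "opening": finger opening in m.
Only numpy, scipy, OpenCV 4.12 (cv2) and the standard library are available. Lean on these libraries where they do the work, as an engineer would, in place of code of your own. Each camera call takes 0.05 s, during which the arm holds its last target. There are 200 camera calls.

TASK

We are closing the bar and the coffee grinder is already switched off. Push the red bean gate under its hopper fully home so that the hopper is shut off, then pull the doser's black lever right through to its stop and let it spring all the way back, to clear the doser. Leave the steel cup under the doser and the other things on the counter standing where they are.

Things in the scene. Friction and masses are not known exactly. Their poses are not given: they have to be found in the camera images.
- grinder: Dark grey doser coffee grinder, fixed, 415 mm tall. Origin at counter level on the hopper's vertical axis; z up, front (doser, gate grip) along its -x, left +y. All mm, own frame: base x -180..110, y +-70; housing x -50..105, y +-65, to z 237; grind collar radius 54, z 237..262; gate housing x +-41, y +-39, z 262..286. Hopper: see hopper_rim. Doser: see doser_axis.
- hopper_rim (a point): Centre of the smoked hopper's rim, on the grinder's axis, 388 mm above the counter. The hopper is round: radius 36 mm at z 295, 78 at z 335, 80 at z 388; black lid of radius 82 above. It overhangs the gate, so a tool there must lean back to the grinder's front, about 40 degrees from vertical, to clear it.
- gate_grip (a point): Centre of the red gate grip, an upright block 14 mm thick (grinder's x), 34 wide (y), 30 high, on a steel slide 50 mm wide, 3 thick, its underside 11.5 below this point. In the grinder's frame: y 0, z 281 mm, x -95 mm when home, less by the joint value when open. Its front, top and both y sides are free; the doser's lid is 55 mm below this point.
- bean_gate (a joint): Sliding bean gate with the red grip, in m: 0 = fully home (shut, at its end stop by the hopper), 0.055 = fully open (out to the front). It slides level along the grinder's x; home is towards +x. Drags with about 3 N and stays where left. Starts 0.025 to 0.055 open.
- doser_axis (a point): Point on the doser's vertical axis, the lever's pivot, at lever height (185 mm above the counter; x -110, y 0 mm in the grinder's frame). The doser is a fixed drum of radius 49 mm about this axis, from 112 mm up to its lid at 226 mm, with a 5 mm nut on top.
- doser_lever (a joint): Sprung doser lever on the doser's vertical axis, in rad: 0 = rest, 1.0 = its stop. Pulled, it swings level, clockwise seen from above, from the grinder's right (-y) towards its front (-x). The spring takes it all the way back when let go; at the handle it needs about 2 N at the start, 6 N at the stop.
- lever_grip (a point): Middle of the lever's black handle, a level round bar 18 mm thick that points away from the doser's axis and reaches 71 to 139 mm from it. This point: 110 mm from the axis, 185 mm above the counter. In the grinder's frame it lies from the axis in direction (-sin a, -cos a), a = 0.15 rad + joint value. Free above, below and on both sides.
- catch_cup: Loose steel cup, radius 29 mm, 55 mm tall, origin at the centre of its underside; stands on the grinder's tray (38 mm above the counter) under the doser. To be left alone.
- tamper: Loose steel coffee tamper, radius 29 mm, 91 mm tall, upright, origin under its foot; on a black rubber mat left of the grinder. To be left alone.
- portafilter: Loose portafilter: steel bowl of radius 35 mm, 40 mm tall, origin under it, black handle reaching 162 mm along its -x; on the rubber mat. To be left alone.
- milk_jug: Loose steel milk jug with a handle, radius 42 mm, 110 mm tall, origin under it; right of the grinder or to its front right. To be left alone.
- sugar_jar: Loose white jar, radius 38 mm, 120 mm tall, origin under it; right of the grinder or to its front right. To be left alone.
- saucer: Loose white saucer, radius 58 mm, 14 mm tall, origin under it; right of the grinder or to its front right. To be left alone.
- coffee_cup: Loose white cup, radius 31 mm, 55 mm tall, standing on the saucer, origin under it. To be left alone.

How it is judged:
By the outcome, as a careful person would: the job done as asked, in the order asked, and still so for the second after the job is handed in, with the robot touching nothing.
It also fails if it takes over 54 s, if anything falls off the work surface, if the arm or the gripper's body presses on something with over 40 N, if the wrist force passes 120 N, or if a joint passes its speed limit or range.

## Working session

There is one attempt and no reset: what is moved stays moved. The work goes in short steps, Python scripts to look and compute and a tool call to move; the robot and the scene stay as the last step left them, time stands still between calls to the robot, and variables do not carry over. Pictures are saved under pics/ and viewed, about 8 in all and at most 12, crops included, and the job is handed in when it is done.

Besides the shell and the picture viewer there is one more tool, called after "Emit:" as name(argument=value, ...) on one line, values as JSON. apply_moves: Moves the arm, as the interface text tells. Its arguments: {"type":"object","properties":{"commands":{"type":"array"},"squeeze":{"type":"number"}},"required":["commands"]}

```bash
mkdir -p pics
cat > h.py <<'E'
from plant import *
import numpy as np, cv2
def w(cam,p):
    m=camera_model(cam); return np.array(m["R"]).T@(np.array(p)-np.array(m["t"]))
E
python3 - <<'E'
from h import *
np.set_printoptions(precision=4,suppress=True)
ims=[]
for c in("side","top"):
    im,d=read_camera(c); cv2.imwrite(f"pics/{c}0.png",im)
    m=camera_model(c); print(c,"cam at",-np.array(m["R"]).T@np.array(m["t"]), "axis",np.array(m["R"])[2])
    for q in("grinder","hopper_rim","gate_grip","doser_axis","lever_grip","catch_cup","tamper","portafilter","milk_jug","sugar_jar","saucer","coffee_cup"):
        r=spot_point(q,c)
        print(q,[(round(x["conf"],2),w(c,x["point"])) for x in r[:2]])
s=read_state();print(s)
E
```

```text
side cam at [0.0017 0.5733 0.781 ] axis [ 0.5987 -0.5913 -0.5403]
grinder [(0.69, array([ 0.6988, -0.0117,  0.0017]))]
hopper_rim [(0.75, array([ 0.7016, -0.0113,  0.3863]))]
gate_grip [(0.56, array([0.6538, 0.1494, 0.0028]))]
doser_axis [(0.79, array([0.5934, 0.0116, 0.1832]))]
lever_grip [(0.74, array([ 0.5561, -0.0906,  0.1847]))]
catch_cup [(0.8, array([0.5948, 0.0079, 0.0364]))]
tamper [(0.77, array([0.6509, 0.1529, 0.0036]))]
portafilter [(0.64, array([0.5714, 0.1933, 0.0053]))]
milk_jug [(0.64, array([ 0.4928, -0.2816, -0.0041]))]
sugar_jar [(0.72, array([ 0.6302, -0.1697,  0.0002])), (0.62, array([0.5716, 0.1928, 0.0037]))]
saucer [(0.71, array([ 0.4711, -0.1332, -0.0021]))]
coffee_cup []
top cam at [ 0.4433 -0.0139  1.2344] axis [ 0.1338  0.0005 -0.991 ]
grinder []
hopper_rim [(0.95, array([ 0.7041, -0.0092,  0.3865]))]
gate_grip [(0.79, array([0.5684, 0.0169, 0.2844]))]
doser_axis [(0.8, array([0.5917, 0.013 , 0.1846]))]
lever_grip [(0.62, array([ 0.5485, -0.0864,  0.1835]))]
catch_cup []
tamper [(0.76, array([0.6551, 0.1557, 0.0094]))]
portafilter [(0.73, array([0.571 , 0.1887, 0.0042]))]
milk_jug [(0.62, array([ 0.4946, -0.282 ,  0.0043]))]
sugar_jar [(0.9, array([ 0.6297, -0.1684, -0.0045])), (0.18, array([ 0.705 , -0.012 , -0.0012]))]
saucer [(0.86, array([ 0.4664, -0.1348, -0.0045])), (0.21, array([ 0.4914, -0.2856,  0.001 ]))]
coffee_cup [(0.85, array([ 0.4682, -0.136 ,  0.0036]))]
{'t': 1.3, 'q': array([-1.2994,  0.1304,  1.4882, -0.    ,  1.523 , -0.0854]), 'dq': array([ 0.0006,  0.0011,  0.0006, -0.0006, -0.0014,  0.0021]), 'joint_torque': array([  0.0021, -55.9746, -49.2055,   0.0771,   0.0222,  -0.    ]), 'tool_pos': array([ 0.2096, -0.5622,  0.2186]), 'orientation': array([ 3.0917,  0.5575, -0.    ]), 'force': array([ 0.1692, -0.4632,  0.3388]), 'wrist_torque': array([-0.0012,  0.0104, -0.0049]), 'opening': 0.09293976496512754}
```

View pics/side0.png

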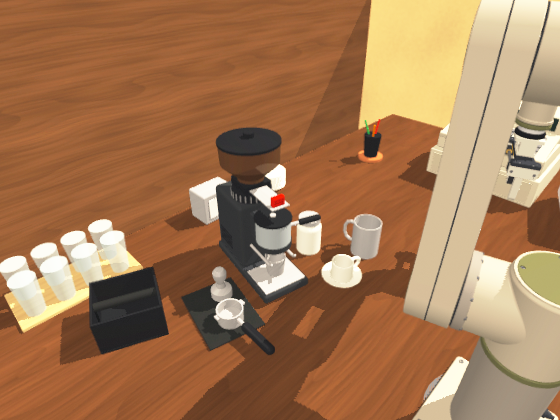

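View pics/top0.png

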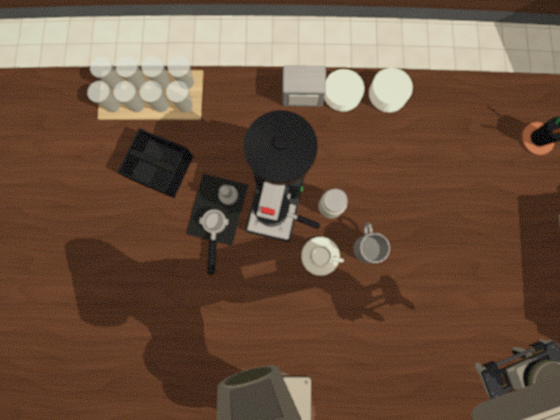

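```bash
cat >> h.py <<'E'
C=np.array([.703,-.0105]); AX=np.array([.5926,.0122])
def cloud(c,mask=None):
    im,d=read_camera(c); m=camera_model(c)
    hsv=cv2.cvtColor(im,cv2.COLOR_BGR2HSV); return im,d,hsv,m
def pts(mask,d,m):
    v,u=np.nonzero(mask&(d>0)); z=d[v,u]
    n=cv2.undistortPoints(np.c_[u,v].astype(np.float64).reshape(-1,1,2),np.array(m["intrinsics"]),np.array(m["dist_coeffs"])).reshape(-1,2)
    return (np.c_[n*z[:,None],z]-np.array(m["t"]))@np.array(m["R"])
def red(c):
    im,d,h,m=cloud(c)
    k=((h[...,0]<6)|(h[...,0]>174))&(h[...,1]>190)&(h[...,2]>120)
    P=pts(k,d,m); P=P[(P[:,2]>.25)&(P[:,2]<.31)&(abs(P[:,1])<.1)]
    return P
def G(P,yaw=-.2):
    P=np.atleast_2d(P); e=np.array([np.cos(yaw),np.sin(yaw)]); f=np.array([-e[1],e[0]])
    q=P[:,:2]-C; return np.c_[q@e,q@f,P[:,2:]]
E
python3 - <<'E'
from h import *
np.set_printoptions(precision=4,suppress=True)
for c in("side","top"):
    P=red(c); g=G(P); print(c,len(P),P.mean(0)); print(np.percentile(g,[2,10,50,90,98],axis=0))
    for q in ("hopper_rim","doser_axis","lever_grip","gate_grip"):
        r=spot_point(q,c); r and print(q,r[0]["conf"],w(c,r[0]["point"]))
    im,d,h,m=cloud(c)
    r=cut_out("gate_grip",c)
    for x in r[:1]:
        k=x["mask"]; Q=pts(k,d,m); print("cut",x["conf"],k.sum(),np.median(Q,0))
    # hopper lid circle fit
    r=cut_out("hopper_rim",c)
    if r:
        Q=pts(r[0]["mask"],d,m); L=Q[Q[:,2]>.405]; print("lid",len(L),np.percentile(Q[:,2],[5,50,95]), (cv2.minEnclosingCircle(L[:,:2].astype(np.float32)) if len(L)>9 else None))
# top-view red grip min-area rect for yaw
P=red("top"); T=P[P[:,2]>.291]; print(len(T),cv2.minAreaRect((T[:,:2]*1000).astype(np.float32)))
E
```

```text
side 135 [0.5665 0.022  0.2881]
[[-0.1441 -0.0131  0.2746]
 [-0.1432 -0.0082  0.2776]
 [-0.1411  0.0045  0.2885]
 [-0.1352  0.0183  0.2972]
 [-0.1326  0.0193  0.2987]]
hopper_rim 0.82 [ 0.7012 -0.0129  0.3872]
doser_axis 0.81 [0.5944 0.0146 0.1853]
lever_grip 0.57 [ 0.5551 -0.0894  0.181 ]
gate_grip 0.67 [0.5721 0.0187 0.2808]
cut 0.57 454 [0.5979 0.0178 0.2737]
lid 69 [0.031  0.2248 0.4002] ((0.6984938383102417, -0.007796081714332104), 0.013744127005338669)
top 8 [0.568  0.0209 0.2961]
[[-0.1409 -0.009   0.2938]
 [-0.1408 -0.0048  0.2942]
 [-0.1397  0.0067  0.2962]
 [-0.1349  0.0108  0.2977]
 [-0.1347  0.0117  0.2981]]
hopper_rim 0.79 [ 0.7019 -0.0071  0.3872]
doser_axis 0.89 [0.5954 0.0139 0.1871]
lever_grip 0.64 [ 0.5496 -0.0864  0.1819]
gate_grip 0.84 [0.5694 0.0153 0.2808]
cut 0.78 671 [0.596  0.0138 0.2722]
lid 144 [0.035  0.3959 0.403 ] ((0.6986375451087952, -0.008894985541701317), 0.051925886422395706)
10 ((567.3992919921875, 18.123245239257812), (22.117504119873047, 5.680882453918457), 77.39448547363281)
```

```bash
cat >> h.py <<'E'
from scipy.spatial.transform import Rotation as Rn
YAW=-.213; C=np.array([.7025,-.010]); E_=np.array([np.cos(YAW),np.sin(YAW)]); F_=np.array([-E_[1],E_[0]])
def W(gx,gy,z): return np.r_[C+gx*E_+gy*F_,z]
def gate_R(l=.70,s=-1):
    z=np.r_[np.sin(l)*E_,-np.cos(l)]; y=s*np.r_[F_,0]; return Rn.from_matrix(np.c_[np.cross(y,z),y,z])
def down_R(a):
    z=np.r_[0,0,-1.]; y=np.r_[np.cos(a),np.sin(a),0]; return Rn.from_matrix(np.c_[np.cross(y,z),y,z])
def to(p,R):
    s=read_state(); d=(np.array(p)-s["tool_pos"])*100; r=(R*Rn.from_rotvec(s["orientation"]).inv()).as_rotvec()
    n=max(np.linalg.norm(d)/6,np.linalg.norm(r)/.18); print("shift",d.round(2),"rot",r.round(3),"rows",round(n,1)); 
    print("t",s["t"],"pos",G(s["tool_pos"],YAW).round(4),"F",s["force"].round(1),"q",s["q"].round(2))
E
python3 - <<'E'
from h import *
for s in(1,-1): to(W(-.24,0,.42),gate_R(.7,s))
E
```

```text
shift [25.84 60.29 20.14] rot [-0.924 -0.067  2.437] rows 14.5
t 2.15 pos [[-0.3651 -0.6439  0.2186]] F [-0.4 -0.2  0.1] q [-1.3   0.13  1.49 -0.    1.52 -0.09]
shift [25.84 60.29 20.14] rot [ 0.051 -0.707 -0.546] rows 11.4
t 2.15 pos [[-0.3651 -0.6439  0.2186]] F [-0.4 -0.2  0.1] q [-1.3   0.13  1.49 -0.    1.52 -0.09]
```

Emit:
apply_moves(commands=[0,0,6,0,0,0,0,0,0,6,0,0,0,0,1,3,4,0.006,-0.088,-0.068,0,2,5,2,0.006,-0.088,-0.068,0,2,5,2,0.006,-0.088,-0.068,0,2,5,0,0.006,-0.088,-0.068,0,2,5,0,0.006,-0.088,-0.068,0,2,5,0,0.006,-0.088,-0.068,0], squeeze=20)

```text
t: 3.15
tool_pos: [0.3219, -0.2749, 0.4235]
orientation: [2.971, -0.106, 0.824]
force: [0.8, 0.8, 1.2]
opening: 0.0173
```

```bash
python3 -c "
from h import *
to(W(-.24,0,.42),gate_R())"
```

```text
shift [14.6  31.56 -0.35] rot [ 0.013 -0.161 -0.128] rows 5.8
t 3.15 pos [[-0.316  -0.3393  0.4235]] F [0.8 0.8 1.2] q [-1.28 -0.77  1.93  0.49  1.71  0.5 ]
```

Emit:
apply_moves(commands=[2.5,4.5,0,0.002,-0.027,-0.021,0,2.5,4.5,0,0.002,-0.027,-0.021,0,2.5,4.5,0,0.002,-0.027,-0.021,0,2.5,4.5,0,0.002,-0.027,-0.021,0,2.3,4.5,0,0.002,-0.027,-0.021,0,2.3,4.5,0,0.002,-0.027,-0.021,0,0,4.5,0,0,0,0,0])

```text
t: 4.03
tool_pos: [0.4912, 0.0233, 0.4328]
orientation: [2.895, -0.314, 1.019]
force: [0.2, 0.1, -0.1]
opening: 0.0005
```

```bash
python3 -c "
from h import *
to(W(-.18,0,.283),gate_R())"
```

```text
shift [  3.54   0.48 -14.98] rot [-0.019 -0.021 -0.002] rows 2.6
t 4.025 pos [[-0.2136 -0.0122  0.4328]] F [ 0.2  0.1 -0.1] q [ 0.07 -0.82  1.99 -0.17  1.31  1.84]
```

Emit:
apply_moves(commands=[0.5,0.1,-4,-0.005,-0.005,0,0,0.5,0.1,-4,-0.005,-0.005,0,0,1,0.1,-3.5,-0.005,-0.005,0,0,1,0.1,-2.5,0,0,0,0,0,0,0,0,0,0,0])

```text
t: 4.65
tool_pos: [0.5206, 0.0358, 0.2903]
orientation: [2.881, -0.284, 1.046]
force: [-0.2, 0.2, 0.3]
opening: 0.0006
```

```bash
python3 -c "
from h import *
to(W(-.16,0,.283),gate_R())
im,d=read_camera('side'); cv2.imwrite('pics/s1.png',cv2.resize(im[120:300,180:420],None,fx=3,fy=3))"
```

```text
shift [ 2.55 -1.19 -0.73] rot [-0.004 -0.003 -0.018] rows 0.5
t 4.65 pos [[-0.1874  0.0063  0.2903]] F [-0.2  0.2  0.3] q [ 0.11 -0.81  2.26 -0.22  1.03  1.92]
```

View pics/s1.png

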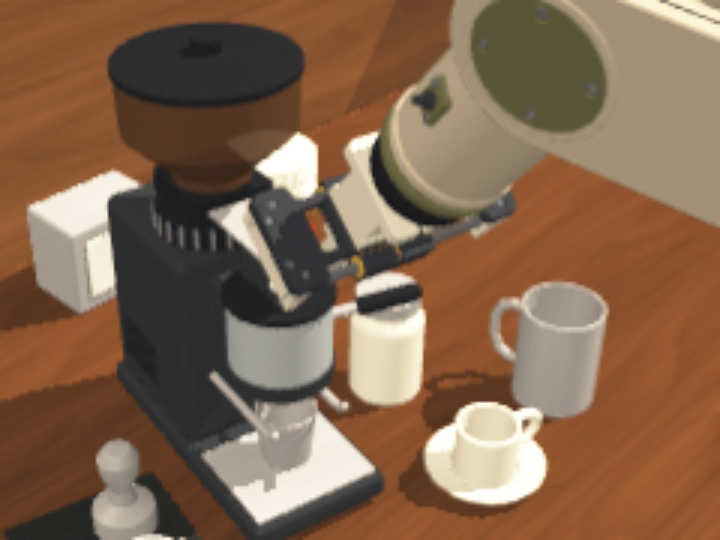

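Emit:
apply_moves(commands=[1,-0.7,-0.4,0,0,0,0,1,-0.4,0,0,0,0,0,1,-0.2,0,0,0,0,0,1,-0.2,0,0,0,0,0])

```text
t: 5.2
tool_pos: [0.565, 0.0192, 0.2944]
orientation: [2.877, -0.287, 1.061]
force: [-3.4, 1.0, 1.1]
opening: 0.0005
```

```bash
python3 -c "
from h import *
to(W(-.107,0,.285),gate_R())"
```

```text
shift [ 3.29 -0.65 -0.94] rot [-0.005  0.007 -0.017] rows 0.6
t 5.2 pos [[-0.1406 -0.0006  0.2944]] F [-3.4  1.   1.1] q [ 0.04 -0.67  2.18 -0.18  0.95  1.87]
```

Emit:
apply_moves(commands=[-1,0.2,0,0,0,0,0,-0.5,0.1,-1,0,0,0,0,0,0,-0.3,0,0,0,0,0.8,-0.2,-0.1,0,0,0,0,0.8,-0.2,-0.1,0,0,0,0])

```text
t: 5.82
tool_pos: [0.5657, 0.0185, 0.2782]
orientation: [2.877, -0.286, 1.061]
force: [-2.7, 0.3, 2.1]
opening: 0.0006
```

```bash
python3 -c "
from h import *
to(W(-.107,0,.283),gate_R())"
```

```text
shift [ 3.22 -0.59  0.48] rot [-0.005  0.007 -0.017] rows 0.6
t 5.825 pos [[-0.1397 -0.001   0.2782]] F [-2.7  0.3  2.1] q [ 0.04 -0.66  2.2  -0.19  0.92  1.87]
```

Contact again at the right height; push on in small steps.

Emit:
apply_moves(commands=[0.8,-0.17,0.05,0,0,0,0,0.8,-0.17,0,0,0,0,0,0.5,-0.1,0,0,0,0,0,0.4,-0.1,0,0,0,0,0])

```text
t: 6.32
tool_pos: [0.5929, 0.0125, 0.2784]
orientation: [2.878, -0.287, 1.059]
force: [-3.2, 0.9, 0.7]
opening: 0.0001
```

```bash
python3 -c "
from h import *
to(W(-.107,0,.283),gate_R())"
```

```text
shift [0.5  0.01 0.46] rot [-0.005  0.005 -0.017] rows 0.1
t 6.325 pos [[-0.1119 -0.0012  0.2784]] F [-3.2  0.9  0.7] q [ 0.02 -0.57  2.14 -0.18  0.88  1.85]
```

Emit:
apply_moves(commands=[0.3,-0.06,0,0,0,0,0,0.3,-0.06,0,0,0,0,0])

```text
t: 6.58
tool_pos: [0.5972, 0.0117, 0.2779]
orientation: [2.881, -0.287, 1.05]
force: [-64.3, 9.8, 28.5]
opening: 0.0001
```

Emit:
apply_moves(commands=[0.3,-0.06,0,0,0,0,0,0.3,-0.06,0,0,0,0,0])

```text
t: 6.82
tool_pos: [0.5973, 0.0117, 0.278]
orientation: [2.888, -0.289, 1.031]
force: [-64.8, 7.9, 29.0]
opening: 0.0004
```

Emit:
apply_moves(commands=[-0.6,0.13,0,0,0,0,0,-3,0.6,0,0,0,0,0,-3,0.6,1,0,0,0,0,-1,0.2,6,0,0,0,0,0,-3,5,0,0,0,0,0,-4,4,0,0,0,0,0,-5,0,0,0,0,0,0,-5,0,0,0,0,0])

```text
t: 7.82
tool_pos: [0.5172, -0.143, 0.4412]
orientation: [2.886, -0.27, 1.033]
force: [0.1, 0.5, -1.2]
opening: 0.0008
```

Run:
```python
from h import *
np.set_printoptions(precision=4,suppress=True)
im,d=read_camera('side'); cv2.imwrite('pics/s2.png',cv2.resize(im[120:300,180:420],None,fx=3,fy=3))
for c in("side","top"):
    P=red(c); len(P)>2 and print(c,len(P),np.percentile(G(P,YAW),[2,50,98],axis=0))
    for q in("gate_grip","lever_grip","doser_axis"):
        r=spot_point(q,c); r and print(q,r[0]["conf"],w(c,r[0]["point"]),G(w(c,r[0]["point"]),YAW))
# lever plan: finger behind lever
a=.15; ax=np.array([-.110,0]); r=np.array([-np.sin(a),-np.cos(a)]); t=np.array([-np.cos(a),np.sin(a)])
p=ax+.118*r-.04*t; print("pre",p)
to(W(p[0],p[1],.30),down_R(-.9)); to(W(p[0],p[1],.30),down_R(-.9+np.pi))
```

```text
side 124 [[-0.1052 -0.0137  0.2738]
 [-0.102   0.0025  0.2889]
 [-0.0928  0.0171  0.298 ]]
gate_grip 0.81 [0.6084 0.012  0.2833] [[-0.0966  0.0016  0.2833]]
lever_grip 0.5 [ 0.5522 -0.0917  0.1818] [[-0.1296 -0.1117  0.1818]]
doser_axis 0.81 [0.5966 0.0135 0.1868] [[-0.1084  0.0005  0.1868]]
top 13 [[-0.103  -0.013   0.2936]
 [-0.1011 -0.0021  0.2959]
 [-0.0957  0.0078  0.2993]]
gate_grip 0.77 [0.6048 0.0096 0.2826] [[-0.0997 -0.0015  0.2826]]
lever_grip 0.66 [ 0.55   -0.0871  0.1842] [[-0.1327 -0.1076  0.1842]]
doser_axis 0.7 [0.598  0.0143 0.1861] [[-0.1073  0.0017  0.1861]]
pre [-0.0881 -0.1227]
shift [  7.3    2.84 -13.99] rot [-0.169  0.685  0.821] rows 6.0
t 8.275 pos [[-0.1535 -0.1658  0.4399]] F [0.3 0.2 0.1] q [-0.5  -0.73  1.94  0.21  1.28  1.26]
shift [  7.3    2.84 -13.99] rot [ 0.829  0.205 -2.178] rows 13.0
t 8.275 pos [[-0.1535 -0.1658  0.4399]] F [0.3 0.2 0.1] q [-0.5  -0.73  1.94  0.21  1.28  1.26]
```

View pics/s2.png

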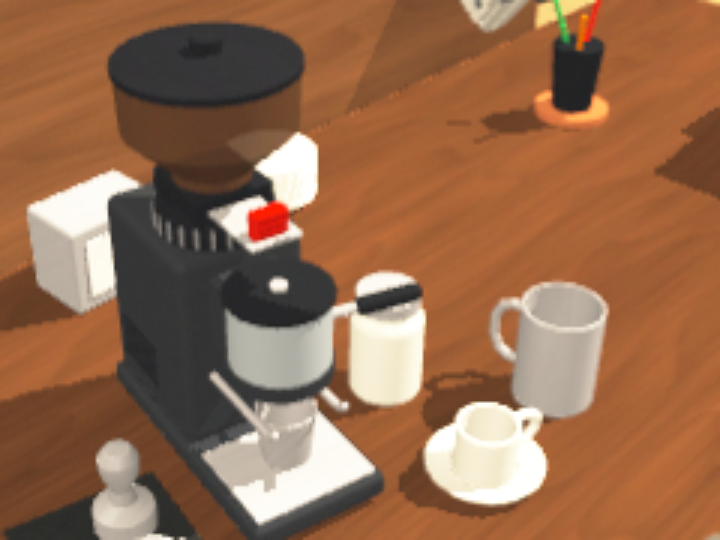

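Emit:
apply_moves(commands=[0,0,0,-0.028,0.114,0.137,0,0,0,0,-0.028,0.114,0.137,0,0,0,0,-0.028,0.114,0.137,0,0,0,0,-0.028,0.114,0.137,0,0,0,0,-0.028,0.114,0.137,0,0,0,0,-0.028,0.114,0.137,0,0,0,0,0,0,0,0])

```text
t: 9.15
tool_pos: [0.5198, -0.128, 0.4395]
orientation: [-2.934, -1.097, 0.03]
force: [-0.1, 0.2, -0.2]
opening: 0.0005
```

```bash
python3 -c "
from h import *
to(W(-.088,-.127,.25),down_R(-.9))"
```

```text
shift [  6.98   1.25 -18.95] rot [-0.002 -0.021 -0.045] rows 3.4
t 9.15 pos [[-0.1536 -0.154   0.4395]] F [-0.1  0.2 -0.2] q [-0.33 -0.    1.23 -0.01  1.94  0.52]
```

Emit:
apply_moves(commands=[3.5,0.6,-2,0,-0.01,-0.02,0,3.5,0.6,-3,0,-0.01,-0.02,0,0,0,-6,0,0,0,0,0,0,-5,0,0,0,0,0,0,-3,0,0,0,0,0,0,0,0,0,0,0])

```text
t: 9.9
tool_pos: [0.5927, -0.1092, 0.2502]
orientation: [2.965, 1.021, 0.037]
force: [0.1, -0.0, -0.5]
opening: 0.0005
```

```bash
python3 -c "
from h import *
to(W(-.088,-.125,.168),down_R(-.9))
im,d=read_camera('side'); cv2.imwrite('pics/s3.png',cv2.resize(im[120:300,180:420],None,fx=3,fy=3))"
```

```text
shift [-0.27 -0.44 -8.22] rot [-0.002  0.024  0.008] rows 1.4
t 9.9 pos [[-0.0863 -0.1201  0.2502]] F [ 0.1 -0.  -0.5] q [-0.27  0.1   1.46  0.01  1.55  0.63]
```

View pics/s3.png

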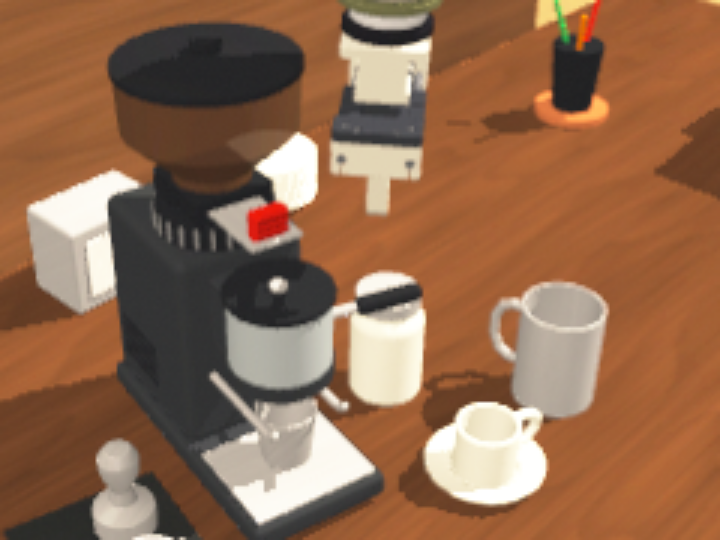

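Emit:
apply_moves(commands=[0,-0.3,-4,0,0,0,0,0,-0.1,-4,0,0.02,0,0,0,0,0,0,0,0,0])

```text
t: 10.32
tool_pos: [0.5983, -0.1139, 0.1817]
orientation: [2.962, 1.016, 0.035]
force: [-0.9, 0.6, 0.1]
opening: 0.0006
```

```bash
cat >> h.py <<'E'
def arc():
    j=np.array([.773,-.634]); n=np.array([.634,.773]); out=[]
    for a in np.r_[.15:1.2:.1,1.15]:
        t=np.array([-np.cos(a),np.sin(a)]); r=np.array([-np.sin(a),-np.cos(a)])
        h=.009+.0175*abs(t@j)+.0075*abs(t@n)
        g=np.array([-.109,0])+.115*r-h*t; out.append(W(*g,.168))
    return np.array(out)
E
python3 -c "
from h import *
A=arc(); to(A[0],down_R(-.9)); print((np.diff(A,axis=0)*100).round(2)); print(A.round(3))"
```

```text
shift [-1.71  0.95 -1.37] rot [0.002 0.024 0.01 ] rows 0.4
t 10.325 pos [[-0.0799 -0.1235  0.1817]] F [-0.9  0.6  0.1] q [-0.28  0.15  1.54  0.    1.43  0.63]
[[-1.15  0.2   0.  ]
 [-1.14  0.32  0.  ]
 [-1.12  0.45  0.  ]
 [-1.08  0.57  0.  ]
 [-1.03  0.69  0.  ]
 [-0.9   0.73  0.  ]
 [-0.81  0.78  0.  ]
 [-0.74  0.88  0.  ]
 [-0.66  0.96  0.  ]
 [-0.56  1.04  0.  ]
 [ 0.    0.    0.  ]]
[[ 0.581 -0.104  0.168]
 [ 0.57  -0.102  0.168]
 [ 0.558 -0.099  0.168]
 [ 0.547 -0.095  0.168]
 [ 0.536 -0.089  0.168]
 [ 0.526 -0.082  0.168]
 [ 0.517 -0.075  0.168]
 [ 0.509 -0.067  0.168]
 [ 0.501 -0.058  0.168]
 [ 0.495 -0.048  0.168]
 [ 0.489 -0.038  0.168]
 [ 0.489 -0.038  0.168]]
```

Emit:
apply_moves(commands=[0,0,-1.6,0,0.02,0,0,-1.2,0.9,-0.2,0,0,0,0,-1.1,0.3,0,0,0,0,0,-1.1,0.3,0,0,0,0,0])

```text
t: 10.82
tool_pos: [0.5688, -0.0997, 0.1719]
orientation: [2.962, 1.014, 0.022]
force: [3.2, -0.2, -1.0]
opening: 0.001
```

```bash
python3 -c "
from h import *
A=arc(); to(A[3],down_R(-.9))"
```

```text
shift [-2.17  0.5  -0.39] rot [0.005 0.017 0.011] rows 0.4
t 10.825 pos [[-0.1117 -0.116   0.1719]] F [ 3.2 -0.2 -1. ] q [-0.26  0.08  1.63 -0.    1.42  0.65]
```

Contact (3 N). Follow the arc.

Emit:
apply_moves(commands=[-1.1,0.3,-0.2,0,0,0,0,-1.1,0.4,-0.1,0,0,0,0,-1.1,0.6,0,0,0,0,0,-1.0,0.7,0,0,0,0,0,-0.9,0.7,0,0,0,0,0])

```text
t: 11.45
tool_pos: [0.5157, -0.072, 0.1715]
orientation: [2.959, 1.011, 0.032]
force: [6.1, -2.0, -0.0]
opening: 0.0004
```

```bash
python3 -c "
from h import *
A=arc(); p=read_state()['tool_pos']; print((A[:11]-p).round(3)[5:]*100); to(A[9],down_R(-.9))"
```

```text
[[ 1.  -1.  -0.4]
 [ 0.1 -0.3 -0.4]
 [-0.7  0.5 -0.4]
 [-1.4  1.4 -0.4]
 [-2.1  2.4 -0.4]
 [-2.6  3.4 -0.4]]
shift [-2.08  2.35 -0.35] rot [0.007 0.024 0.012] rows 0.5
t 11.45 pos [[-0.1695 -0.1001  0.1715]] F [ 6.1 -2.  -0. ] q [-0.24 -0.08  1.79 -0.    1.41  0.68]
```

Emit:
apply_moves(commands=[-0.7,0.8,0,0,0,0,0,-0.7,0.9,0,0,0,0,0,-0.6,0.8,0,0,0,0,0])

```text
t: 11.82
tool_pos: [0.4947, -0.0469, 0.172]
orientation: [2.956, 1.008, 0.035]
force: [4.5, -3.6, -0.1]
opening: 0.0003
```

Emit:
apply_moves(commands=[-0.4,0.7,0,0,0,0,0])

```text
t: 11.95
tool_pos: [0.4904, -0.0401, 0.1722]
orientation: [2.954, 1.008, 0.035]
force: [4.2, -3.0, -1.1]
opening: 0.0006
```

Emit:
apply_moves(commands=[-0.2,0.5,0,0,0,0,0])

```text
t: 12.08
tool_pos: [0.4881, -0.0356, 0.1723]
orientation: [2.953, 1.007, 0.035]
force: [8.0, -10.3, -1.2]
opening: -0.0
```

Emit:
apply_moves(commands=[-0.1,0.4,0,0,0,0,0])

```text
t: 12.2
tool_pos: [0.4878, -0.0345, 0.1727]
orientation: [2.946, 1.003, 0.036]
force: [13.0, -22.6, -7.0]
opening: 0.0005
```

Emit:
apply_moves(commands=[-0.1,0.4,0,0,0,0,0])

```text
t: 12.32
tool_pos: [0.4877, -0.0345, 0.1729]
orientation: [2.939, 0.998, 0.037]
force: [13.3, -23.3, -8.8]
opening: 0.0005
```

Run:
```python
from h import *
np.set_printoptions(precision=4,suppress=True)
to(arc()[10],down_R(-.9))
for c in("side","top"):
    im,d=read_camera(c); cv2.imwrite(f'pics/{c}4.png',cv2.resize(im[120:300,180:420],None,fx=3,fy=3))
    r=spot_point("lever_grip",c)
    for x in r[:2]:
        g=G(w(c,x["point"]),YAW)[0]; print(c,x["conf"],g,"a",np.arctan2(-(g[0]+.109),-g[1]))
```

```text
shift [ 0.15 -0.36 -0.49] rot [0.028 0.035 0.016] rows 0.3
t 12.325 pos [[-0.2047 -0.0694  0.1729]] F [ 13.3 -23.3  -8.8] q [-0.16 -0.19  1.88 -0.02  1.41  0.76]
side 0.55 [-0.2122 -0.0469  0.182 ] a 1.1440173688315922
side 0.39 [-0.0004  0.0012  0.3845] a -1.5815850710749662
```

View pics/side4.png

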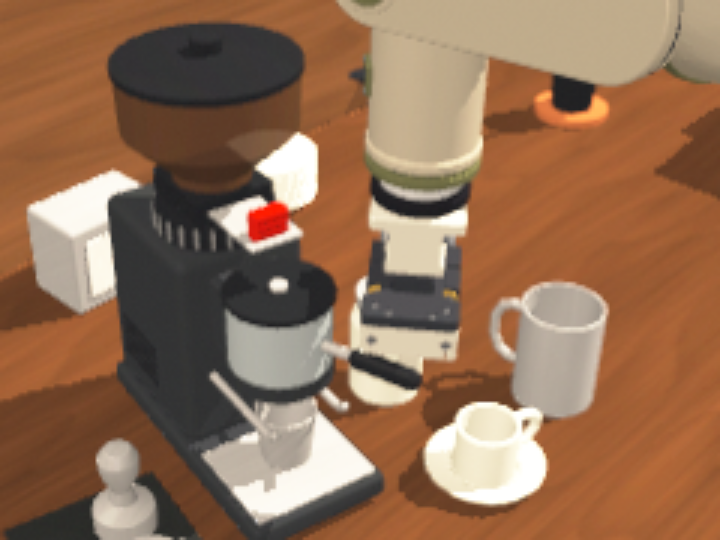

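Emit:
apply_moves(commands=[0.2,-1.0,0,0,0,0,0,0.7,-1.8,0,0,0,0,0,1.5,-1.8,0,0,0,0,0,2,-1.4,0,0,0,0,0,2.2,-1,0,0,0,0,0,2.3,-0.6,0,0,0,0,0,2.3,-0.4,0,0,0,0,0,1.5,-0.3,0,0,0,0,0])

```text
t: 13.52
tool_pos: [0.6124, -0.1249, 0.1701]
orientation: [2.941, 0.995, 0.018]
force: [-0.7, 1.5, -0.4]
opening: 0.0008
```

```bash
python3 -c "
from h import *
to(arc()[0],down_R(-.9))"
```

```text
shift [-3.12  2.06 -0.21] rot [0.03  0.023 0.018] rows 0.6
t 13.525 pos [[-0.0638 -0.1314  0.1701]] F [-0.7  1.5 -0.4] q [-0.27  0.19  1.51 -0.02  1.41  0.65]
```

Emit:
apply_moves(commands=[0,-0.5,5,0,0,0,0,0,-0.5,6,0,0,0,0,0,-1,6,0,0,0,0,0,-4,4,0,0,0,0,-2,-5,0,0,0,0,0,-3,-5,0,0,0,0,0,-3,-4,0,0,0,0,0,0,0,0,0,0,0,0])

```text
t: 14.52
tool_pos: [0.5212, -0.3282, 0.3773]
orientation: [2.957, 1.007, -0.013]
force: [0.6, 0.9, -0.8]
opening: 0.0003
```

Run:
```python
from h import *
np.set_printoptions(precision=4,suppress=True)
to(arc()[0],down_R(-.9))
for c in("side","top"):
    im,d=read_camera(c); cv2.imwrite(f'pics/{c}5.png',cv2.resize(im[120:300,180:420],None,fx=3,fy=3))
    for x in spot_point("lever_grip",c)[:1]:
        g=G(w(c,x["point"]),YAW)[0]; print(c,x["conf"],g,"a",np.arctan2(-(g[0]+.109),-g[1]))
    for q in("gate_grip","catch_cup","tamper","portafilter","milk_jug","sugar_jar","saucer","coffee_cup"):
        for x in spot_point(q,c)[:1]: print(q,round(x["conf"],2),w(c,x["point"]),G(w(c,x["point"]),YAW) if q=="gate_grip" else "")
```

```text
shift [  5.99  22.38 -20.93] rot [ 0.019 -0.002  0.014] rows 5.2
t 14.525 pos [[-0.1099 -0.3493  0.3773]] F [ 0.6  0.9 -0.8] q [-0.63  0.16  1.17 -0.02  1.8   0.28]
side 0.51 [-0.128  -0.1089  0.1836] a 0.17299969941852858
gate_grip 0.62 [0.6079 0.0132 0.281 ] [[-0.0973  0.0027  0.281 ]]
catch_cup 0.54 [0.5925 0.0095 0.0348] 
tamper 0.82 [0.649  0.1514 0.0046] 
portafilter 0.9 [0.5715 0.191  0.0043] 
sugar_jar 0.64 [0.5941 0.0075 0.0405] 
saucer 0.81 [ 0.476  -0.1339 -0.0024] 
coffee_cup 0.79 [ 0.4727 -0.1336  0.0074] 
top 0.74 [-0.134  -0.1067  0.1859] a 0.22982858787015298
gate_grip 0.93 [0.6071 0.0095 0.2844] [[-0.0973 -0.0011  0.2844]]
tamper 0.76 [0.655  0.1557 0.009 ] 
portafilter 0.6 [0.5733 0.1896 0.0042] 
milk_jug 0.79 [ 0.4979 -0.2851  0.0016] 
sugar_jar 0.71 [ 0.6307 -0.171  -0.0012] 
saucer 0.59 [ 0.4676 -0.1346 -0.0069] 
coffee_cup 0.57 [ 0.4695 -0.1348  0.0035]
```

View pics/side5.png

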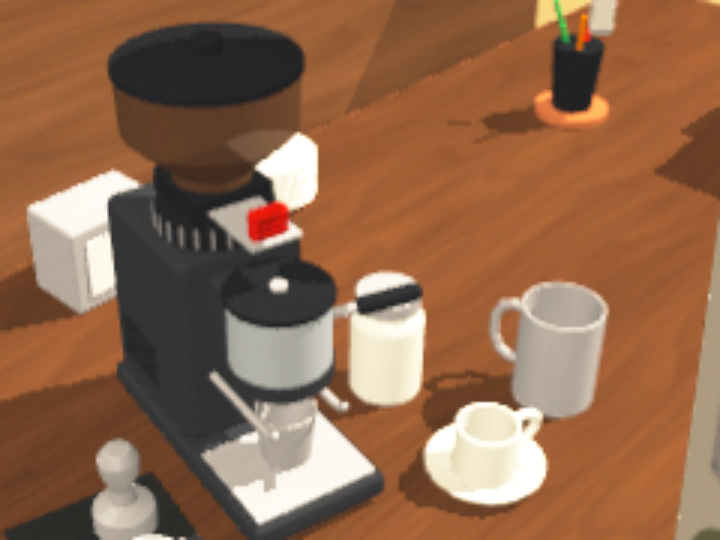

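```bash
python3 -c "
from plant import *
print(close_job())"
```

```text
the job is handed in; nothing more can be done
None
```

I pushed the red bean gate home first, then pulled the doser lever to its stop and let it spring back. The job was handed in at about 15 s of the 54 s allowed.

- **Gate:** I pushed the grip in from about 42 mm open until it stalled against its end stop. The wrist force there was about 71 N, under the 120 N limit. Both cameras then put the grip at about x -97 mm in the grinder's frame, where home is -95 mm. That gap is within the measuring error.
- **Lever:** I pulled it until it stalled at about 28 N. The side camera read its angle as 1.14 rad, against 1.15 rad at the stop. The fingers then moved back ahead of it. Afterwards it read 0.17 rad (side camera) and 0.23 rad (top camera), against 0.15 rad at rest. The readings before the pull were off by about as much, and the last picture shows it where it started.
- **Other things:** The catch cup, tamper, portafilter, milk jug, sugar jar, saucer and coffee cup all measured within about 5 mm of where they began, which is detector noise.
- **Checks that disagreed:**
    - In the last check, the side camera's "sugar_jar" detection landed on the catch cup. The top camera and the picture show the jar in its place.
    - The milk jug was found only by the top camera and the catch cup only by the side camera. The last side picture shows both standing where they were.
- **Robot:** At hand-in the arm was clear of everything and touching nothing.

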